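# Show the square pastry stamp to the inspection camera

## Robot

A 6-joint arm with a two-finger parallel gripper is mounted at the origin on the work surface. World frame = base frame: x ahead of the robot, y to its left, z up, the work surface at z = 0. Lengths are in m, angles in rad, forces in N, time in s.
With the tool pointing down it reaches from about 0.35 to 0.8 m from the base axis. Payload 7.3 kg.
Tool frame: the origin (TCP) lies on the mounting face of the last link; the fingertips stand 173 mm ahead of it and the grasp point (between the pads) lies 155 mm ahead of it; z points along the fingers, y is the line along which they close (so a half turn about z gives the same grasp; the last joint's range is limited). The gripper opens to 85 mm and grips with 20 to 120 N. Pads are 22 mm wide; open, the fingers measure 114 mm over their backs; the gripper's body (76 mm by 85 mm) begins 54 mm behind the grasp point. The pads swing forward as they close: fully open they stand 13 mm farther back than shut.
Start: joints at [1.147, 0.342, 1.524, -0, 1.275, -0.146], TCP at [0.144, 0.505, 0.405] pointing down, gripper open.
Joint ranges: [-2.53, 2.53], [-0.77, 2.02], [0.04, 2.7], [-1, 4.14], [0.28, 2.66], [-3.11, 3.11]. Speed limits (rad/s): [2.57, 2.57, 3.14, 3.14, 3.14, 3.14].

## Interface

Orientations are given as a unit quaternion [w, x, y, z].
In Python, from rig import manip gives the robot as it stands.
- The arm moves only by the shell command python3 -m inch 'ROWS' [FORCE]. ROWS is JSON, a list of rows, each a list of 3 entries, a list of its own where there are three numbers: the turn, a rotation vector about the world's x, y, z in degrees, then the shift along the world's x, y, z in m, then the opening, from -1 (shut) to 1 (fully open). A call has 1 to 10 rows; each row is the pose to reach, as a shift and turn from the pose commanded when the call began; what a row does not reach only later rows make up. A row lasts 1/8 s, in which the tool goes at most 62.5 mm and 10.7 degrees, less where a joint would pass 70% of its speed; a pose out of reach is approached as far as the arm can. A call with a gripper value outside its range is refused whole. The fingers move at their own pace and stop on an object; FORCE is the grip in N (left out, the last holds). Time passes only in rows, so rows that repeat a pose let the fingers close. It gives the time, the measured TCP pose, the force, the opening and the grip force at its end, in the units of the state.
- manip.sense(): the state, without advancing time (a new reading comes with each control period).
- manip.get_image(name): name is "scene" or "top" or "wrist"; returns the picture (420x560x3 uint8, red, green, blue); there is no depth.
- manip.camera_model(name): a dict with "intrinsics" (3x3 intrinsics, pixels), "xyz" and "attitude" of the camera in the world; the wrist camera has in their place "mount" (4x4, takes a point from camera to tool coordinates, whose origin is the TCP and whose axes are the flange's). Camera axes: x right, y up, looking along -z (the intrinsics and any distortion apply to the point x, -y, -z); pixel columns grow to the right and rows downward; lengths in m; the calibration is good to about 2 mm. A picture is of the moment at which its call begins: read the wrist's pose just before it. camera_model takes no time and is no camera call.
- manip.job_done(): hands the job in; it is judged then, once.
Trained networks look in the newest picture that a camera, given by its name, has taken for a name from the list of things; names that differ only in an ending like _2 or _b are one class to them, and where a whole thing is asked for, a point or a joint stands for the part that bears it (a point fixed in the world has none). Each returns a list of dicts, best first, with "p" (0 to 1); they miss things now and then, are a little off and sometimes report something else, mostly with a low value. They report only what shows in the picture. A call takes as long as a camera call.
- manip.silhouettes(camera, name): "mask" (420x560 bool, what is visible of it) and "rect" ([left, top, right, bottom] in pixels, round what is visible of it).
The state is a dict: "time": time; "joints": joint angles; "dq": joint speeds; "joint_efforts": joint torques, N m; "eef_pos": TCP position; "tcp_rot": TCP orientation; "wrist_force": force on the tool from outside, world axes, zero at the start; "torque": the same for the moment, N m; "gripper_width": finger opening in m; "gripper_force": force on a finger pad.
Only numpy, scipy, OpenCV 4.12 (cv2) and the standard library are available. Lean on these libraries where they do the work, as an engineer would, in place of code of your own. Each camera call takes 0.05 s, during which the arm holds its last target. There are 200 camera calls.

## Task

Take the wooden pastry stamp with the square head out of the tray and hold it up to the little tilting inspection camera: its printing face turned straight at the lens, centred in front of it, 12 cm from the lens, with the sides of the square running parallel to the sides of the camera head. Do not bump the camera, and leave everything else as it stands. Finish while holding it there, still in the air: do not put it down or let go.

Things in the scene. Friction and masses are not known exactly. Their poses are not given: they have to be found in the camera images.
- stamp_square: The wanted beech stamp: square head 56 x 56 x 18 mm; on its centre a grip block 40 (along its x) x 20 mm (along y), from the head up to 80 mm above the underside. About 0.1 kg. Origin: centre of the underside, the printing face (dark grid); z up through the grip. Stands face down in one of the tray's compartments (which one varies); pinch the 20 mm width from above
- stamp_face (a point): Centre of the square stamp's printing face (same point and axes as the stamp's origin)
- stamp_top (a point): Centre of the top of the square stamp's grip block, 80 mm above the face
- stamp_round: Neighbour stamp: same beech wood and same grip block (40 x 20 mm, top 80 mm above the underside) as the square stamp, but with a round 60 mm head 18 mm thick; origin at the centre of its underside, x along the long side of the grip block. Not wanted: it stays in its compartment
- stamp_oblong: Neighbour stamp: same beech wood and same grip block (40 x 20 mm, top 80 mm above the underside) as the square stamp, but with an oblong 64 x 34 mm (long along x) head 18 mm thick; origin at the centre of its underside, x along the long side of the grip block. Not wanted: it stays in its compartment
- tray: Fixed wooden tray, 88 mm (its x) x 262 mm (its y), 18 mm high, 5 mm walls and floor, two cross walls: three compartments in a row along y, centres 86 mm apart, each about 78 x 81 mm inside and holding one stamp with some play. Origin at the centre of its underside, on the table; place and yaw vary
- camera: Fixed grey stand of the inspection camera: foot 100 x 110 x 12 mm, two uprights 95 mm high carrying the white camera head (60 mm along x, 70 mm along y, 56 mm deep) on a level pivot along y, 80 mm above the table. Origin at the centre of the foot's underside; place and yaw vary
- lens (a point): Centre of the front glass of the black lens barrel, 45 mm from the pivot. z: direction of view, out of the lens, slanting up and back towards the robot (0.40 to 0.70 rad from vertical, varies, towards the stand's -x); y level, along the pivot; x and y parallel to the sides of the camera head. The stiff pivot stays put unless pushed
- cutter: Loose steel ring cutter, 70 mm across, 45 mm high; origin at the underside's centre. Leave alone
- rolling_pin: Loose wooden rolling pin, 360 mm long along its x, 48 mm thick, at the far edge; origin under its middle. Leave alone
- jar: Glass jar 100 mm across, 150 mm high, on a round wooden board 240 mm across and 18 mm thick at the left; origin at the underside's centre. Leave alone
- bowl: White bowl, 150 mm across, 65 mm high, at the right; origin at the underside's centre. Leave alone
- mug: Blue mug, 80 mm across, 90 mm high, at the right; origin at the underside's centre. Leave alone
- brush: Pastry brush lying at the right; origin under its middle. Leave alone

How it is judged:
On the way:
1. the square stamp is lifted clear of the tray in the gripper (contact force between the fingers and stamp_square above 1 N and height (world z) of stamp_face above 0.06 m and contact force between stamp_square and tray below 0.1 N), for 0.2 s.
At the end, for the whole second after the job is handed in: Square stamp held still in the fingers, off camera and tray: face towards the lens, 100-140 mm from it, within 15 mm of its axis, square to it within 0.15 rad, sides parallel to the head's within 0.18 rad; lens moved under 10 mm, other things under 30 mm (rolling pin 40 mm) (contact force between the fingers and stamp_square above 1 N and contact force between stamp_square and camera below 0.3 N and contact force between stamp_square and tray below 0.1 N and x of stamp_face in the frame of lens between -0.015 and 0.015 m and y of stamp_face in the frame of lens between -0.015 and 0.015 m and z of stamp_face in the frame of lens between 0.1 and 0.14 m and z of stamp_top in the frame of lens above 0.17 m and angle between the z axis of stamp_square and the z axis of lens, either way round below 0.15 rad and (angle between the x axis of stamp_square and the x axis of lens, either way round below 0.18 rad or angle between the x axis of stamp_square and the y axis of lens, either way round below 0.18 rad) and linear speed of stamp_square below 0.02 m/s and angular speed of stamp_square below 0.15 rad/s and distance of lens from where it was at the start of the episode below 0.01 m and distance of each of stamp_round, stamp_oblong, cutter, jar, bowl, mug, brush from where it was at the start of the episode below 0.03 m and distance of rolling_pin from where it was at the start of the episode below 0.04 m); the arm keeps its last pose, push and grip.
It fails at once if the camera is knocked or turned by more than 10 mm at the lens (distance of lens from where it was at the start of the episode above 0.01 m).
It fails at once if the camera is struck or pushed (contact force between any of the arm, the fingers, stamp_square and camera above 3 N).
It fails at once if another thing is disturbed (distance of any of stamp_round, stamp_oblong, cutter, jar, bowl, mug, brush from where it was at the start of the episode above 0.03 m or distance of rolling_pin from where it was at the start of the episode above 0.04 m).
It also fails if it takes over 35 s, if anything falls off the work surface, if the arm or the gripper's body presses on something with over 40 N, if the wrist force passes 120 N, or if a joint passes its speed limit or range.

## Working session

There is one attempt and no reset: what is moved stays moved. The work goes in short steps, Python scripts to look and compute and a shell command to move; the robot and the scene stay as the last step left them, time stands still between calls to the robot, and variables do not carry over. Pictures are saved under pics/ and viewed, at most 10 in all, crops included, and the job is handed in when it is done.

```bash
mkdir -p pics; ls; python3 - <<'E'
from rig import manip
import cv2,numpy as np
np.set_printoptions(precision=4,suppress=True)
print(manip.sense())
for n in ["scene","top","wrist"]:
    im=manip.get_image(n); cv2.imwrite(f"pics/{n}0.png",im[:,:,::-1]); print(n,manip.camera_model(n))
    for o in ["stamp_square","stamp_round","stamp_oblong","camera","lens","tray","cutter"]:
        r=manip.silhouettes(n,o)
        for d in r[:2]:
            ys,xs=np.nonzero(d["mask"]); print(o,round(d["p"],2),d["rect"],xs.mean().round(1),ys.mean().round(1),len(xs))
E
```

```text
pics
{'time': 0.0, 'joints': array([ 1.147 ,  0.3427,  1.5251,  0.    ,  1.2754, -0.146 ]), 'dq': array([ 0.0014, -0.0001, -0.0001, -0.0007, -0.0002,  0.0002]), 'joint_efforts': array([  0.0005, -43.3673, -24.6015,  -0.0001,   0.0079,   0.    ]), 'eef_pos': array([0.1439, 0.5047, 0.404 ]), 'tcp_rot': array([-0.0002,  0.1384,  0.9904, -0.0008]), 'wrist_force': array([ 0.1797, -0.4121,  0.0202]), 'torque': array([ 0.029 , -0.0347,  0.    ]), 'gripper_force': 0.0, 'gripper_width': 0.08529674963346867}
scene {'intrinsics': array([[435.7563,   0.    , 279.8423],
       [  0.    , 435.7563, 206.9809],
       [  0.    ,   0.    ,   1.    ]]), 'xyz': array([ 1.2335, -0.66  ,  0.9477]), 'attitude': array([0.8426, 0.3818, 0.1653, 0.3419])}
stamp_square 0.91 [254.7, 188.7, 277.6, 217.2] 267.7 205.0 401
stamp_round 0.52 [301.1, 168.5, 315.9, 197.0] 307.9 182.4 269
stamp_oblong 0.67 [279.1, 176.9, 297.0, 206.1] 289.1 193.1 349
stamp_oblong 0.6 [255.2, 191.6, 281.4, 215.8] 267.3 204.9 333
camera 0.6 [215.3, 262.9, 270.5, 323.2] 241.3 294.3 2001
lens 0.7 [223.8, 265.3, 257.9, 300.1] 240.5 282.1 906
[... 967 characters left out ...]
, 268.9] 228.6 248.2 1999
cutter 0.69 [265.0, 156.8, 286.8, 182.5] 276.6 168.6 205
wrist {'intrinsics': array([[296.6793,   0.    , 281.4712],
       [  0.    , 296.6793, 209.7912],
       [  0.    ,   0.    ,   1.    ]]), 'mount': array([[-0.0015,  0.9593,  0.2825,  0.0714],
       [ 1.    ,  0.0011,  0.0015,  0.0008],
       [ 0.0012,  0.2825, -0.9593,  0.0309],
       [ 0.    ,  0.    ,  0.    ,  1.    ]])}
stamp_square 0.62 [77.2, 413.2, 88.7, 419.2] 81.7 416.9 51
stamp_oblong 0.6 [104.9, 407.1, 136.8, 419.8] 121.7 413.8 319
stamp_oblong 0.48 [77.9, 413.6, 88.5, 419.7] 82.1 416.5 71
tray 0.83 [81.7, 397.3, 131.2, 420.0] 103.2 406.8 721
cutter 0.41 [80.7, 412.5, 88.3, 418.2] 81.8 417.0 42
```

```bash
cat > h.py <<'E'
from rig import manip
import cv2,numpy as np
from scipy.spatial.transform import Rotation as R
np.set_printoptions(precision=4,suppress=True)
def q(a): return R.from_quat([a[1],a[2],a[3],a[0]])
def cam(n):
    "K, camera->world rotation (OpenCV axes), position"
    m=manip.camera_model(n); F=np.diag([1,-1,-1.])
    if n=="wrist":
        s=manip.sense(); Rt=q(s["tcp_rot"]).as_matrix(); M=np.array(m["mount"])
        return m["intrinsics"],Rt@M[:3,:3]@F,s["eef_pos"]+Rt@M[:3,3]
    return m["intrinsics"],q(m["attitude"]).as_matrix()@F,np.array(m["xyz"])
def ray(C,uv):
    K,Rc,p=C; d=np.c_[np.atleast_2d(uv),np.ones(len(np.atleast_2d(uv)))]@np.linalg.inv(K).T@Rc.T
    return p,d
def onz(C,uv,z):
    p,d=ray(C,uv); return p+d*((z-p[2])/d[:,2:])
def proj(C,X):
    K,Rc,p=C; c=(np.atleast_2d(X)-p)@Rc@K.T; return c[:,:2]/c[:,2:]
E
python3 - <<'E'
from h import *
C=cam("top")
for n,uv,z in [("sq",(259.1,250.4),.06),("round",(198,246.4),.06),("obl",(228.1,246.5),.06),("cam",(360.5,176),.08),("lens",(363.6,170.5),.1),("tray",(228.6,248.2),.015),("cutter",(276.6,168.6),.045)]: print(n,onz(C,uv,z))
a=cv2.imread("pics/top0.png")[130:290,170:410]; b=cv2.imread("pics/scene0.png")[150:340,190:360]
cv2.imwrite("pics/m1.png",np.vstack([cv2.resize(a,(450,300)),cv2.resize(b,(450,300))]))
cv2.imwrite("pics/m2.png",cv2.imread("pics/scene0.png"))
E
```

```text
sq [[0.4424 0.0626 0.06  ]]
round [[0.4583 0.2325 0.06  ]]
obl [[0.4557 0.1486 0.06  ]]
cam [[ 0.6407 -0.226   0.08  ]]
lens [[ 0.6511 -0.2322  0.1   ]]
tray [[0.4556 0.1521 0.015 ]]
cutter [[0.6785 0.008  0.045 ]]
```

View pics/m1.png

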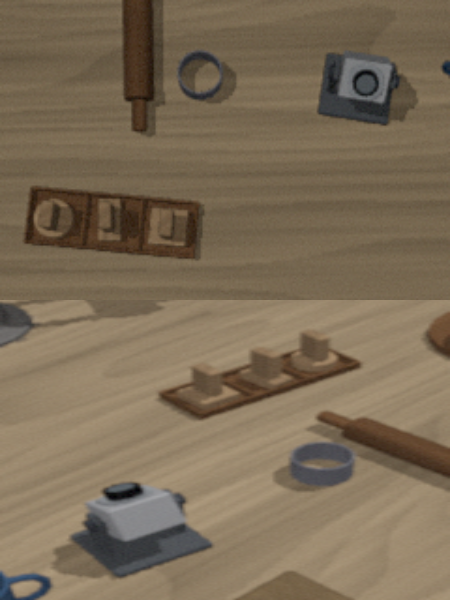

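View pics/top0.png

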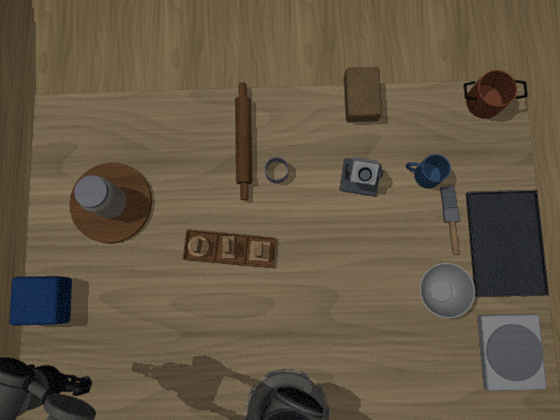

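The rightmost compartment (about px 259,250 in the top view) holds the square stamp. The inspection camera is at about px (362,176), and the networks agree. Next I'll move above the stamp for a wrist view.

```bash
python3 -m inch '[[[0,0,0],[0.035,-0.05,0],1],[[0,0,0],[0.07,-0.1,0],1],[[0,0,0],[0.1,-0.15,0],1],[[0,0,0],[0.135,-0.2,0],1],[[0,0,0],[0.17,-0.25,0],1],[[0,0,0],[0.2,-0.3,-0.02],1],[[0,0,0],[0.235,-0.35,-0.04],1],[[0,0,0],[0.265,-0.4,-0.05],1],[[0,0,0],[0.285,-0.43,-0.06],1],[[0,0,0],[0.295,-0.445,-0.06],1]]' 
python3 -m inch '[[[0,0,0],[0,0,0],1],[[0,0,0],[0,0,0],1]]'
python3 - <<'E'
from h import *
s=manip.sense(); C=cam("wrist"); im=manip.get_image("wrist"); cv2.imwrite("pics/w1.png",im[:,:,::-1])
np.savez("w1.npz",K=C[0],R=C[1],p=C[2]); print(s["eef_pos"],s["tcp_rot"],abs(s["dq"]).max())
for o in ["stamp_square","tray","lens","camera"]:
    for d in manip.silhouettes("wrist",o)[:2]:
        m=d["mask"]; ys,xs=np.nonzero(m); print(o,round(d["p"],2),d["rect"],xs.mean(),ys.mean(),len(xs),cv2.minAreaRect(np.c_[xs,ys].astype(np.float32)))
E
```

```text
time: 2.45
eef_pos: [0.4396, 0.0583, 0.3442]
tcp_rot: [-0.001, 0.14, 0.99, -0.0]
wrist_force: [-0.6, 0.8, -0.7]
gripper_width: 0.0854
gripper_force: 0.0
time: 2.7
eef_pos: [0.4384, 0.0609, 0.3451]
tcp_rot: [0.0, 0.138, 0.99, 0.0]
wrist_force: [-0.2, -0.3, -1.0]
gripper_width: 0.0852
gripper_force: 0.0
[0.4384 0.0609 0.3451] [0.0001 0.1379 0.9904 0.0002] 0.009695800734044057
stamp_square 0.87 [257.0, 165.4, 319.2, 243.1] 286.84267959987875 202.16883904213398 3299 ((287.0757751464844, 206.28504943847656), (70.11797332763672, 55.884429931640625), 81.11934661865234)
tray 0.74 [240.5, 123.0, 504.1, 246.9] 365.39879528013864 178.08598069147618 12119 ((376.2244567871094, 182.91737365722656), (87.79826354980469, 269.333740234375), 81.10957336425781)
camera 0.92 [77.4, 373.1, 136.6, 419.5] 107.17255356108859 401.62594093804285 1727 ((105.5, 397.0), (44.0, 57.0), 90.0)
```

View pics/w1.png

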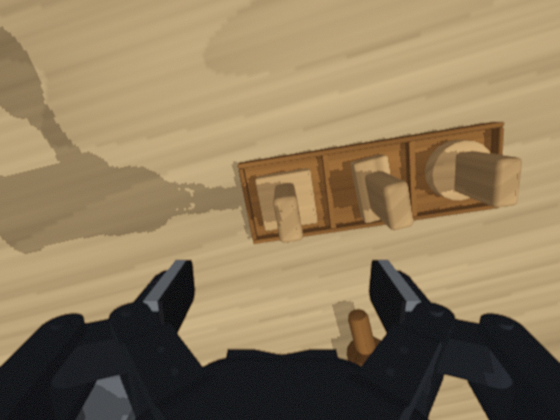

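The wrist view shows the square stamp at about (287,202), with the grip top near (289,238). I'll fit its pose to the silhouette and check the overlay.

```bash
cat >> h.py <<'E'
from scipy.optimize import minimize
def box(lx,ly,z0,z1): return np.array([[x,y,z] for x in (-lx/2,lx/2) for y in (-ly/2,ly/2) for z in (z0,z1)])
def render(C,parts,T,S=4,shape=(420,560)):
    m=np.zeros((shape[0]*S,shape[1]*S),np.uint8)
    for P in parts:
        u=proj(C,P@T[0].T+T[1]); h=cv2.convexHull((u*S+S/2).round().astype(np.int32)); cv2.fillConvexPoly(m,h,1)
    return m
SQ=[box(.056,.056,0,.018),box(.04,.02,.018,.08)]
def fit(C,mask,parts,f,x0,step):
    M=cv2.resize(mask.astype(np.uint8),None,fx=4,fy=4,interpolation=cv2.INTER_NEAREST)>0
    def cost(x):
        r=render(C,parts,f(x))>0; return 1-(r&M).sum()/(r|M).sum()
    x0=np.array(x0,float); sim=np.vstack([x0]+[x0+np.eye(len(x0))[i]*step[i] for i in range(len(x0))])
    return minimize(cost,x0,method="Nelder-Mead",options=dict(initial_simplex=sim,xatol=1e-4,fatol=1e-5))
E
python3 - <<'E'
from h import *
C=cam("wrist"); manip.get_image("wrist")
d=manip.silhouettes("wrist","stamp_square")[0]
f=lambda x:(R.from_euler('z',x[2]).as_matrix(),np.array([x[0],x[1],.005]))
for x0 in [(.44,.065,.0),(.445,.06,.25),(.435,.06,-.2)]:
    r=fit(C,d["mask"],SQ,f,x0,[.006,.006,.1]); print(r.x,r.fun)
im=cv2.imread("pics/w1.png"); big=cv2.resize(im,None,fx=4,fy=4,interpolation=cv2.INTER_CUBIC)
for P in SQ:
    u=proj(C,P@f(r.x)[0].T+f(r.x)[1])
    for i in range(8):
        for j in (1,2,4):
            if not i&j: cv2.line(big,*[tuple((u[k]*4+2).astype(int).tolist()) for k in (i,i|j)],(0,255,0) if j!=4 else (0,0,255),1)
cv2.imwrite("pics/w1b.png",big[480:1060,880:1480])
E
```

```text
[ 0.4443  0.065  -0.1184] 0.05261854649003339
[ 0.4443  0.065  -0.1287] 0.053472627317883714
[ 0.4443  0.0651 -0.1177] 0.05320935494705581
```

View pics/w1b.png

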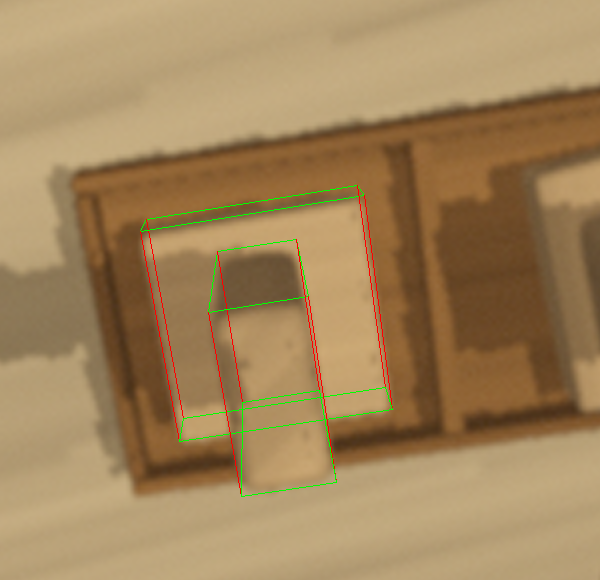

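The overlay matches: stamp at (0.444, 0.065), yaw −0.12. The tool needs a turn of +9°. While turning, I'll go over to look at the inspection camera.

```bash
python3 -m inch '[[[0,0,2],[0.025,-0.04,0.01],1],[[0,0,4],[0.055,-0.08,0.02],1],[[0,0,6],[0.085,-0.125,0.03],1],[[0,0,8],[0.11,-0.165,0.03],1],[[0,0,9],[0.14,-0.21,0.03],1],[[0,0,9],[0.16,-0.24,0.03],1],[[0,0,9],[0.175,-0.27,0.03],1],[[0,0,9],[0.18,-0.28,0.03],1],[[0,0,9],[0.18,-0.28,0.03],1],[[0,0,9],[0.18,-0.28,0.03],1]]' 
python3 - <<'E'
from h import *
C=cam("wrist"); im=manip.get_image("wrist"); cv2.imwrite("pics/w2.png",im[:,:,::-1]); np.savez("w2.npz",K=C[0],R=C[1],p=C[2])
s=manip.sense(); print(s["eef_pos"],s["tcp_rot"],abs(s["dq"]).max())
for o in ["lens","camera"]:
    for i,d in enumerate(manip.silhouettes("wrist",o)[:2]):
        m=d["mask"]; np.save(f"m_{o}{i}.npy",m); ys,xs=np.nonzero(m); print(o,round(d["p"],2),d["rect"],xs.mean(),ys.mean(),len(xs))
u=np.array([xs.mean(),ys.mean()]); print(onz(C,[u],.09))
x0,y0=int(max(0,u[0]-100)),int(max(0,u[1]-75)); print(x0,y0)
cv2.imwrite("pics/w2b.png",cv2.resize(im[y0:y0+150,x0:x0+200,::-1],(800,600),interpolation=cv2.INTER_CUBIC))
E
```

```text
time: 4.3
eef_pos: [0.6187, -0.219, 0.3749]
tcp_rot: [-0.0, 0.06, 0.998, 0.0]
wrist_force: [-0.1, 0.5, 0.2]
gripper_width: 0.0854
gripper_force: 0.0
[ 0.6187 -0.2189  0.375 ] [-0.      0.0597  0.9982  0.0002] 0.003880383929835348
lens 0.65 [226.1, 200.6, 312.4, 277.2] 269.3313576588257 240.17077236525282 5399
camera 0.71 [214.2, 173.4, 325.4, 277.0] 270.78413955479454 225.5951412671233 9344
[[ 0.6357 -0.2303  0.09  ]]
170 150
```

View pics/w2b.png

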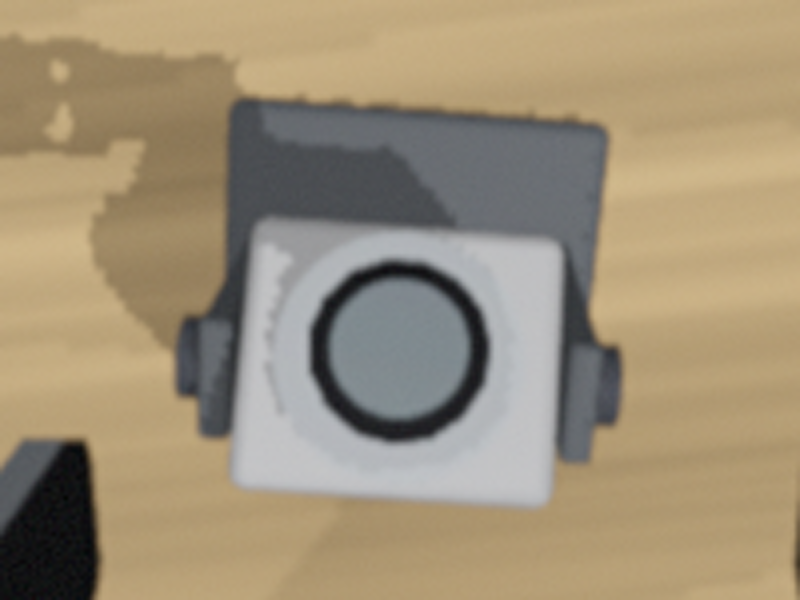

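The crop clearly shows the foot edge at (229,97)-(610,123), the head face corners, and the lens at (400,349). I'll fit the stand pose and tilt from these points.

```bash
cat > lens.py <<'E'
from h import *
from scipy.optimize import least_squares
z=np.load("w2.npz"); C=(z["K"],z["R"],z["p"])
px=np.array([(229,97),(610,123),(250,216),(564,240),(550,510),(228,490),(400,349)],float)
uv=np.array([170,150])+(px-1.5)/4
def frame(p):
    x,y,w,t=p[:4]; S=R.from_euler('z',w).as_matrix(); L=S@R.from_euler('y',-t).as_matrix()
    piv=np.array([x,y,0])+S@[p[5],0,.08]
    return S,L,piv
def pts(p):
    S,L,piv=frame(p); o=np.array([p[0],p[1],0])
    A=[o+S@[-.05,s*.055,.012] for s in (-1,1)]
    B=[piv+L@[a*.03,b*.035,p[4]] for a,b in((-1,-1),(-1,1),(1,1),(1,-1))]
    return np.array(A+B+[piv+L@[0,0,.045]])
res=lambda p:np.r_[(proj(C,pts(p))-uv).ravel(),(p[4]-.028)/.003,p[5]/.002,(p[3]-.55)/.3]
r=least_squares(res,[.64,-.225,0.1,.55,.028,0],x_scale=[.01,.01,.1,.1,.01,.01])
S,L,piv=frame(r.x); lens=piv+L@[0,0,.045]
if __name__=="__main__":
    print(r.x,r.cost); print(res(r.x).round(2)); print("lens",lens,"n",L[:,2])
    J=np.linalg.inv(r.jac.T@r.jac); print("sd",np.sqrt(np.diag(J)))
    s=manip.sense(); print(s["time"])
    T=cam("top"); im=manip.get_image("top")
    print("top lens proj",proj(T,lens))
    for d in manip.silhouettes("top","lens")[:1]: print(d["rect"])
    print("scene lens proj",proj(cam("scene"),lens))
E
python3 lens.py; python3 - <<'E'
import cv2,numpy as np
from lens import *
a=cv2.imread("pics/top0.png");b=cv2.imread("pics/scene0.png")
o=[]
for n,a in (("top",a),("scene",b)):
    u=proj(cam(n),pts(r.x)); g=cv2.resize(a,None,fx=6,fy=6,interpolation=cv2.INTER_CUBIC)
    for q_ in u: cv2.circle(g,tuple((q_*6+3).astype(int).tolist()),4,(0,0,255),1)
    c=(u.mean(0)*6).astype(int); o.append(g[c[1]-200:c[1]+200,c[0]-200:c[0]+200])
cv2.imwrite("pics/chk.png",np.hstack(o))
E
```

```text
[ 0.655  -0.2343 -0.1917  0.4921  0.0253  0.001 ] 2.4515928600724406
[-0.98  0.05  0.91  0.33  0.55  0.01  0.05 -0.68  0.61  0.19 -0.71 -0.01
 -0.39  0.27 -0.89  0.52 -0.19]
lens [ 0.6352 -0.2304  0.1197] n [-0.4638  0.09    0.8813]
sd [0.0008 0.0004 0.008  0.0337 0.002  0.0012]
4.45
top lens proj [[364.3635 174.3898]]
[348.5, 173.2, 379.0, 184.8]
scene lens proj [[236.1186 268.0784]]
```

View pics/chk.png

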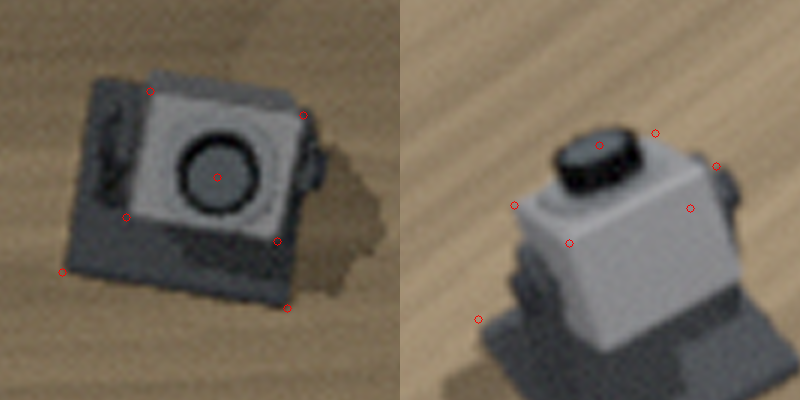

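The lens fit is consistent: lens at (0.635, −0.230, 0.120), tilt 0.49, stand yaw −0.19. In the scene view all points are offset by about the same 2 px. Now back to the stamp to grasp it.

```bash
python3 -m inch '[[[0,0,0],[-0.025,0.04,0],1],[[0,0,0],[-0.05,0.085,0],1],[[0,0,0],[-0.08,0.13,0],1],[[0,0,0],[-0.11,0.175,-0.01],1],[[0,0,0],[-0.135,0.22,-0.03],1],[[0,0,0],[-0.16,0.255,-0.05],1],[[0,0,0],[-0.172,0.28,-0.07],1],[[0,0,0],[-0.174,0.284,-0.075],1],[[0,0,0],[-0.174,0.284,-0.075],1],[[0,0,0],[-0.174,0.284,-0.075],1]]' 
python3 - <<'E'
from h import *
s=manip.sense(); print(s["eef_pos"],s["tcp_rot"])
C=cam("wrist"); im=manip.get_image("wrist"); cv2.imwrite("pics/w3.png",im[:,:,::-1])
d=manip.silhouettes("wrist","stamp_square")[0]; print(d["p"],d["rect"])
f=lambda x:(R.from_euler('z',x[2]).as_matrix(),np.array([x[0],x[1],.005]))
r=fit(C,d["mask"],SQ,f,(.4443,.065,-.12),[.006,.006,.1]); print(r.x,r.fun)
E
```

```text
time: 5.8
eef_pos: [0.4458, 0.0632, 0.3004]
tcp_rot: [0.001, 0.061, 0.998, -0.0]
wrist_force: [-0.3, 0.4, 0.1]
gripper_width: 0.0854
gripper_force: 0.0
[0.4458 0.0632 0.3004] [ 0.0009  0.0607  0.9982 -0.    ]
0.55 [249.4, 170.2, 318.0, 255.9]
[ 0.4446  0.065  -0.1077] 0.04964956932759934
```

View pics/w3.png

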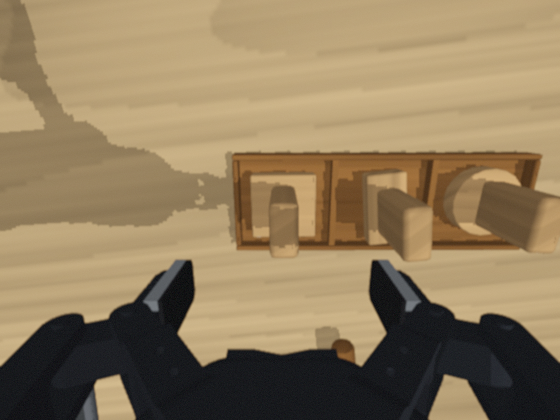

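The stamp is square to the fingers and the pose agrees to 1 mm, so I'll descend and grip.

```bash
python3 -m inch '[[[0,0,0],[0,0.001,-0.03],1],[[0,0,0],[0,0.001,-0.06],1],[[0,0,0],[0,0.001,-0.078],1],[[0,0,0],[0,0.001,-0.083],1],[[0,0,0],[0,0.001,-0.083],1],[[0,0,0],[0,0.001,-0.083],0],[[0,0,0],[0,0.001,-0.083],-1],[[0,0,0],[0,0.001,-0.083],-1],[[0,0,0],[0,0.001,-0.083],-1],[[0,0,0],[0,0.001,-0.083],-1]]' 50
python3 -m inch '[[[0,0,0],[0,0,0],-1],[[0,0,0],[0,0,0],-1],[[0,0,0],[0,0,0.01],-1],[[0,0,0],[0,0,0.03],-1],[[0,0,0],[0,0,0.06],-1],[[0,0,0],[0,0,0.09],-1],[[0,0,0],[0,0,0.12],-1],[[0,0,0],[0,0,0.14],-1],[[0,0,0],[0,0,0.14],-1],[[0,0,0],[0,0,0.14],-1]]'
```

```text
time: 7.15
eef_pos: [0.4451, 0.0649, 0.217]
tcp_rot: [0.0, 0.06, 0.998, 0.0]
wrist_force: [-1.4, -1.0, 3.9]
gripper_width: 0.0192
gripper_force: 49.1
time: 8.4
eef_pos: [0.4446, 0.0649, 0.356]
tcp_rot: [-0.001, 0.06, 0.998, 0.0]
wrist_force: [0.3, -0.1, -1.0]
gripper_width: 0.0195
gripper_force: 48.9
```

```bash
python3 - <<'E'
from lens import *
s=manip.sense(); n=L[:,2]; y=L[:,1]
Rt=np.c_[np.cross(y,-n),y,-n]; R0=q(s["tcp_rot"])
rv=(R.from_matrix(Rt)*R0.inv()).as_rotvec(degrees=True)
tgt=lens+n*(.12+.212); print("tgt",tgt,"shift",tgt-s["eef_pos"],"turn",rv)
E
```

```text
tgt [ 0.4812 -0.2005  0.4123] shift [ 0.0366 -0.2654  0.0563] turn [ -4.3963 -27.9374  -3.9813]
```

```bash
python3 -m inch '[[[0,-2,0],[0.002,-0.02,0.02],-1],[[-0.5,-6,-0.5],[0.008,-0.06,0.05],-1],[[-1,-10,-1],[0.015,-0.1,0.07],-1],[[-2,-14,-2],[0.02,-0.14,0.07],-1],[[-2.8,-18,-2.5],[0.025,-0.18,0.07],-1],[[-3.5,-22,-3],[0.03,-0.215,0.065],-1],[[-4,-25,-3.5],[0.034,-0.245,0.06],-1],[[-4.4,-27.5,-4],[0.036,-0.26,0.057],-1],[[-4.4,-27.9,-4],[0.036,-0.265,0.056],-1],[[-4.4,-27.9,-4],[0.036,-0.265,0.056],-1]]'
python3 -m inch '[[[0,0,0],[0,0,0],-1],[[0,0,0],[0,0,0],-1]]'
cat > chk.py <<'E'
from lens import *
import sys
s=manip.sense(); n=L[:,2]; Rt=q(s["tcp_rot"]).as_matrix(); f=s["eef_pos"]+Rt@[0,0,.212]
print("t",s["time"],"face in lens",L.T@(f-lens),"tilt",np.arccos(-Rt[:,2]@n),"yaw",np.arcsin(Rt[:,1]@L[:,0]))
o=[]
for c in ("top","scene"):
    im=manip.get_image(c)[:,:,::-1]; u=proj(cam(c),lens)[0].astype(int)
    o.append(cv2.resize(im[u[1]-60:u[1]+40,u[0]-50:u[0]+50],(400,400),interpolation=cv2.INTER_CUBIC))
cv2.imwrite(f"pics/{sys.argv[1]}.png",np.hstack(o))
E
python3 chk.py f1
```

```text
time: 9.65
eef_pos: [0.4808, -0.2, 0.4119]
tcp_rot: [0.242, 0.093, 0.966, -0.023]
wrist_force: [-0.2, 0.9, -1.3]
gripper_width: 0.0195
gripper_force: 49.1
time: 9.9
eef_pos: [0.481, -0.1995, 0.4129]
tcp_rot: [0.243, 0.092, 0.965, -0.023]
wrist_force: [-0.0, 0.4, -0.4]
gripper_width: 0.0195
gripper_force: 49.1
t 9.9 face in lens [0.0001 0.0011 0.1207] tilt 0.0007634439407109079 yaw -0.0005891716012186718
```

View pics/f1.png

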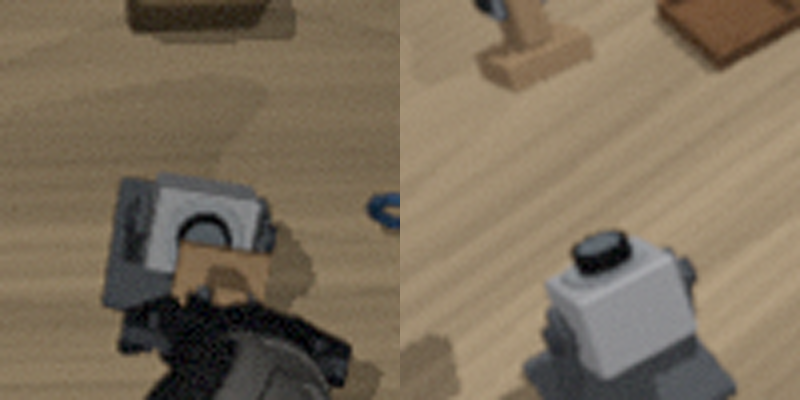

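The model puts the face at 12 cm, centred and square to the lens. For an independent check on the tilt, I'll overlay the head wireframe for several tilts on the scene view.

```bash
python3 - <<'E'
from lens import *
im=manip.get_image("scene")[:,:,::-1]; C=cam("scene"); o=[]
off=np.array([0,1.8])
for dt in (-.1,0.,.1):
    # keep the wrist-camera lens fit: refit the rest with the tilt held
    t=r.x[3]+dt; g=lambda p:res(np.r_[p[:3],t,p[3:]])
    p=least_squares(g,np.delete(r.x,3),x_scale=[.01,.01,.1,.01,.01]); P=np.r_[p.x[:3],t,p.x[3:]]
    S_,L_,pv=frame(P); l=pv+L_@[0,0,.045]; print(dt,p.cost,l)
    big=cv2.resize(im[250:330,205:275],None,fx=7,fy=7,interpolation=cv2.INTER_CUBIC)
    big=big.copy()
    def ln(A,c,cl=True):
        u=((proj(C,A)+off-[205,250])*7+3).round().astype(np.int32); cv2.polylines(big,[u],cl,c,1)
    q4=[(-1,-1),(-1,1),(1,1),(1,-1)]
    for d in (P[4],P[4]-.056): ln(np.array([pv+L_@[a*.03,b*.035,d] for a,b in q4]),(0,0,255) if d>0 else (255,0,0))
    a=np.linspace(0,6.28,40); ln(np.array([l+L_@[.018*np.cos(k),.018*np.sin(k),0] for k in a]),(0,255,0))
    ln(np.array([np.array([P[0],P[1],.012])+S_@[a*.05,b*.055,0] for a,b in q4]),(0,255,255))
    o.append(cv2.resize(big[:420,60:460],(266,280)) if dt else big)
cv2.imwrite("pics/c2.png",np.hstack([o[1],np.vstack([o[0],o[2]])])); print(cv2.imread("pics/c2.png").shape)
E
```

```text
-0.1 6.966352296599589 [ 0.6364 -0.2307  0.1216]
0.0 2.451592860052021 [ 0.6352 -0.2304  0.1197]
0.1 6.529277691773407 [ 0.6346 -0.2303  0.1173]
(560, 756, 3)
```

View pics/c2.png

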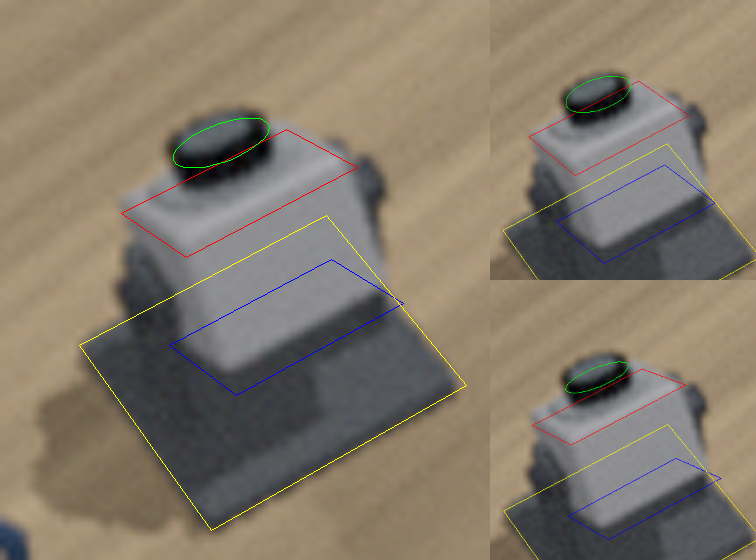

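The foot matches, but the head sits slightly off the wireframe. I'll use the last picture to read the head edges sharply and refit all the views together.

```bash
python3 - <<'E'
from h import *
im=np.mean([manip.get_image("scene")[:,:,::-1].astype(float) for _ in range(6)],0)
c=cv2.resize(im[256:316,214:269],None,fx=10,fy=10,interpolation=cv2.INTER_CUBIC)
c=np.clip((c-30)*1.5,0,255).astype(np.uint8)
for k in range(0,600,50):
    cv2.putText(c,str(k),(0,k+4),0,.35,(0,255,255),1)
    if k<550: cv2.putText(c,str(k),(k,10),0,.35,(0,255,255),1)
for y in range(0,600,50):
    for x in range(0,550,50): c[y:y+1,x-2:x+3]=(0,255,255); c[y-2:y+3,x:x+1]=(0,255,255)
cv2.imwrite("pics/s9.png",c)
E
```

```text
(no output)
```

View pics/s9.png

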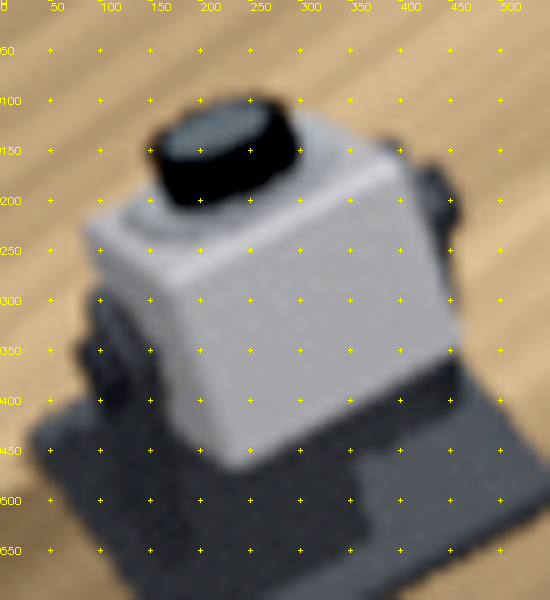

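```bash
cat > lens2.py <<'E'
import lens as l1
from lens import *
Cs=cam("scene")
sp=np.array([(82,222),(170,285),(407,158),(228,470),(462,345),(28,435),(216,129)],float)
suv=np.array([214,256])+(sp-4.5)/10
def pts2(p):
    S,L,pv=frame(p); o=np.array([p[0],p[1],0]); b=p[4]-.056
    A=[pv+L@[-.03,-.035,p[4]],pv+L@[.03,-.035,p[4]],pv+L@[.03,.035,p[4]],pv+L@[.03,-.035,b],pv+L@[.03,.035,b],o+S@[-.05,-.055,.012],pv+L@[0,0,.045]]
    return np.array(A)
def res2(p): return np.r_[l1.res(p[:6])/.6,((proj(Cs,pts2(p))+p[6:8]-suv)/.6).ravel(),p[6:8]/3]
r2=least_squares(res2,np.r_[r.x,0,1.5],x_scale=[.01,.01,.1,.1,.01,.01,1,1])
S,L,piv=frame(r2.x); lens=piv+L@[0,0,.045]
E
python3 - <<'E'
from lens2 import *
print(r2.x,r2.cost); print(res2(r2.x).round(1)); print("sd",np.sqrt(np.diag(np.linalg.inv(r2.jac.T@r2.jac))))
print("lens",lens,L[:,2])
s=manip.sense(); n=L[:,2]; Rt=q(s["tcp_rot"]).as_matrix(); f=s["eef_pos"]+Rt@[0,0,.212]
print("face in lens",L.T@(f-lens),"tilt",np.arccos(-Rt[:,2]@n),"yaw",np.arcsin(Rt[:,1]@L[:,0]))
y=L[:,1]; T=np.c_[np.cross(y,-n),y,-n]
print("turn",(R.from_matrix(T)*q(s["tcp_rot"]).inv()).as_rotvec(degrees=True),"shift",lens+n*.332-s["eef_pos"],s["time"])
E
```

```text
[ 0.6554 -0.2343 -0.1909  0.4908  0.0275  0.0007 -0.8177  0.2997] 22.17186007147142
[-1.6  0.6  1.5  1.   0.4 -0.7  0.6 -1.9  1.6  0.5 -1.7  0.2 -0.6  0.7
 -0.3  0.6 -0.3 -1.6 -0.  -0.8 -0.1  0.5 -0.2  1.4  2.   2.3  1.  -2.
 -2.5  0.3 -0.1 -0.3  0.1]
sd [0.0004 0.0002 0.0045 0.0169 0.0009 0.0007 0.2526 0.3119]
lens [ 0.6353 -0.2304  0.1197] [-0.4627  0.0894  0.882 ]
face in lens [-0.0002  0.0004  0.1206] tilt 0.0021619776105977883 yaw 0.0009635287006232644
turn [0.0192 0.1198 0.0605] shift [ 0.0007 -0.0006 -0.0002] 10.35
```

The joint fit of both views gives the same lens pose (tilt 0.491 ± 0.017), so no correction is needed. Handing in.

```bash
python3 -c "
from rig import manip
s=manip.sense(); print(s['gripper_force'],abs(s['dq']).max()); print(manip.job_done())"
```

```text
49.06765580177307 0.0015065270434279367
the job is handed in; nothing more can be done
None
```

I handed the job in with the square stamp held still in the air and its face aimed straight at the lens; by my measurements it is 12 cm away, centred and parallel to the head's sides. I don't have the judge's result.

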